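# Roll down the edge trim of a drawer front

### The arm

A 6-joint arm with a two-finger parallel gripper is mounted at the origin on the work surface. World frame = base frame: x ahead of the robot, y to its left, z up, the work surface at z = 0. Lengths are in m, angles in rad, forces in N, time in s.
With the tool pointing down it reaches from about 0.425 to 0.95 m from the base axis. Payload 3.5 kg.
Tool frame: the origin (TCP) lies between the finger pads; the fingertips stand 14 mm ahead of it and the grasp point (between the pads) lies 5 mm behind it; z points along the fingers, y is the line along which they close (so a half turn about z gives the same grasp; the last joint's range is limited). The gripper opens to 85 mm and grips with 20 to 120 N. Pads are 22 mm wide; open, the fingers measure 114 mm over their backs; the gripper's body (76 mm by 85 mm) begins 54 mm behind the grasp point. The pads swing forward as they close: fully open they stand 13 mm farther back than shut.
Start: joints at [1.162, 0.286, 1.577, -0, 1.279, -0.15], TCP at [0.173, 0.653, 0.245] pointing down, gripper open.
Joint ranges: [-2.77, 2.77], [-0.9, 2.22], [0.21, 2.48], [-1.53, 4.67], [0.24, 2.81], [-2.84, 2.84]. Speed limits (rad/s): [2.79, 2.79, 3.14, 3.14, 3.14, 3.14].

### API

Orientations are given as a unit quaternion [x, y, z, w].
In Python, from plant import * gives the robot as it stands.
- The arm moves only by the tool step_arm, never from a script. Its argument "commands" is a list of rows, each an object of numbers: "gripper": the gripper's target within -1 to 1 (shut at 1, half-way at 0, fully open at -1); "x", "y", "z": the shift along the tool's x, y, z in mm; "spin": the turn about the tool's z in degrees. A call has exactly 10 rows; each row shifts and turns the commanded pose from where the row before left it, along the tool's axes as they then stand; what a row does not reach is not made up. A row lasts 1/10 s, in which the tool goes at most 50 mm and 8.59 degrees, less where a joint would pass 70% of its speed; a pose out of reach is approached as far as the arm can. A call with a gripper value outside its range is refused whole. The fingers move at their own pace and stop on an object; "force" is the grip in N (left out, the last holds). Time passes only in rows, so rows that do not move let the fingers close, or fill a call up. It gives the time, the measured TCP pose, the force, the opening and the grip force at its end, in the units of the state.
- get_state(): the state, without advancing time (a new reading comes with each control period).
- read_camera(name): name is "side" or "top"; returns a dict with "color" (384x512x3 uint8, red, green, blue), "z_map" (384x512 float32, m along the optical axis (not along the pixel's ray), 0 where there is no reading), "fx", "fy", "cx", "cy" (pixels), "distortion" ([k1, k2, p1, p2, k3] as OpenCV has them; the pictures are not rectified), "eye" and "attitude" of the camera in the world. Camera axes: x right, y up, looking along -z (the intrinsics and any distortion apply to the point x, -y, -z); pixel columns grow to the right and rows downward; lengths in m; the calibration is good to about 2 mm. A picture is of the moment at which its call begins.
- sign_off(): hands the job in; it is judged then, once.
The state is a dict: "time": time; "qpos": joint angles; "dq": joint speeds; "joint_efforts": joint torques, N m; "eef_pos": TCP position; "tcp_rot": TCP orientation; "contact_force": force on the tool from outside, world axes, zero at the start; "wrist_torque": the same for the moment, N m; "opening": opening from 0.0 (shut) to 1.0 (fully open); "finger_force": force on a finger pad.
Only numpy, scipy, OpenCV 4.12 (cv2) and the standard library are available. Lean on these libraries where they do the work, as an engineer would, in place of code of your own. Each camera call takes 0.05 s, during which the arm holds its last target. There are 200 camera calls.

### The job

The new push-in edge trim on the drawer front is down at one end and still stands proud towards the other. Take the hand roller from its stand and roll the trim down with firm, steady pressure, working from the end that is already down to the free end, until it is fully seated along its whole length, never bearing on it with more than 35 N. Then stand the roller back upright in its stand; keep the fingers off the drawer front and leave the other things on the bench where they are.

Things in the scene. Friction and masses are not known exactly. Their poses are not given: they have to be found in the camera images.
- clamps: Two dark clamp feet, fixed 176 mm apart along y (bases 14 mm high, jaws 54 mm, knobs to -x), and what they hold: a cream drawer front, 250 mm long, 18 mm thick, on edge, trimmed edge up, along y. Origin and axes are those of the feet: bench level, under the board's middle, z up. The trim is 20 mm wide, 3 mm thick; its top, once fully down, lies nominally 123 mm up: see board.
- board (a point): Nominal middle of the trim's top when down, fixed to the feet, 123 mm above the bench. The board was clamped by hand: its true edge is up to 6 mm higher or lower here and up to 0.03 rad out of level along y (4 mm at an end), which no reading shows; across x it is true. It is clamped fast and rigid. Tacked end of the trim: y = -125 mm (already down); free end: y = +125 mm.
- stand: Roller stand: a grey open-topped square box 56 x 56 mm, 62 mm high, walls and floor 5 mm (inside 46 x 46 mm), fixed to the bench. Origin: centre of its underside; axes along its sides; the roller stands in it with its axes along the stand's (within 0.02 rad).
- roller: Hand roller, 150 mm tall, 0.2 to 0.4 kg, standing wheel down in the stand. Origin: lowest point of the rubber wheel, midway along its width; z up through the handle, y the wheel's axle, x its rolling direction. Steel fork head 38 mm in x, 39 mm in y (41 over the axle ends), 14 to 66 mm above the origin; in the stand it has about 3 mm play each way and may lean a little.
- handle (a point): Point on the axis of the roller's wooden handle, 22 mm below its top end, 128 mm above the roller's origin. The handle has flat sides, 26 mm in x, 32 mm in y, and runs from 75 to 150 mm above the origin.
- wheel (a joint): Turning angle of the roller's free-running black rubber wheel, 40 mm in diameter, 30 mm wide, rad; 0 at the start, either sign.
- trim0 (a joint): How far section 0 of the edge trim (centre at body y = -112.5 mm of the clamps) stands proud of fully down, in m. 0 = fully down, at most 0.009. Sections 0 and 1 are already down.
- trim1 (a joint): How far section 1 of the edge trim (centre at body y = -87.5 mm of the clamps) stands proud of fully down, in m. 0 = fully down, at most 0.009. Sections 0 and 1 are already down.
- trim2 (a joint): How far section 2 of the edge trim (centre at body y = -62.5 mm of the clamps) stands proud of fully down, in m. 0 = fully down, at most 0.009. Its barbed tongue holds by friction wherever it is: about 8 N moves this 25 mm section down, about 15 N where the roller bears on two; the sections slope into one another.
- trim3 (a joint): How far section 3 of the edge trim (centre at body y = -37.5 mm of the clamps) stands proud of fully down, in m. 0 = fully down, at most 0.009. 
- trim4 (a joint): How far section 4 of the edge trim (centre at body y = -12.5 mm of the clamps) stands proud of fully down, in m. 0 = fully down, at most 0.009. 
- trim5 (a joint): How far section 5 of the edge trim (centre at body y = +12.5 mm of the clamps) stands proud of fully down, in m. 0 = fully down, at most 0.009. 
- trim6 (a joint): How far section 6 of the edge trim (centre at body y = +37.5 mm of the clamps) stands proud of fully down, in m. 0 = fully down, at most 0.009. 
- trim7 (a joint): How far section 7 of the edge trim (centre at body y = +62.5 mm of the clamps) stands proud of fully down, in m. 0 = fully down, at most 0.009. 
- trim8 (a joint): How far section 8 of the edge trim (centre at body y = +87.5 mm of the clamps) stands proud of fully down, in m. 0 = fully down, at most 0.009. 
- trim9 (a joint): How far section 9 of the edge trim (centre at body y = +112.5 mm of the clamps) stands proud of fully down, in m. 0 = fully down, at most 0.009. 
- sample: Loose orange sample block, 60 x 85 x 60 mm high, origin at the centre of its underside; not part of the job.
- caliper: Loose caliper lying flat, 200 mm long, 12 mm high; not part of the job.
- cleaner: Loose white bottle, 60 mm in diameter, 150 mm high; not part of the job.
Not all that is in view belongs to the job. Of the things that look like the roller, take the one that is farthest to the robot's left at the start.

How it is judged:
On the way, in this order (a step that is already met when the one before it is completed fails the run):
1. the roller is out of its stand (horizontal distance between roller and stand above 0.08 m), for 0.2 s.
2. the trim is fully down over the half next to the tacked end, rolled (the wheel has turned), with the free end still proud (value of joint each of trim0, trim1, trim2, trim3, trim4 below 0.0015 m and value of joint any of trim8, trim9 above 0.0015 m and (value of joint wheel above 1.5 rad or value of joint wheel below -1.5 rad)), for 0.05 s.
3. the trim is fully down along its whole length (value of joint each of trim0, trim1, trim2, trim3, trim4, trim5, trim6, trim7, trim8, trim9 below 0.0015 m), for 0.2 s.
At the end, for the whole second after the job is handed in: Every section of the trim is within 1.5 mm of fully down, and the roller stands in its stand, wheel down on the floor of the box (within 12 mm of the middle, its lowest point less than 12 mm above the bench), upright within 0.25 rad, let go and at rest (all of step 3 and horizontal distance between roller and stand below 0.012 m and z of roller in the frame of stand below 0.012 m and angle between roller's own z axis and vertical below 0.25 rad and linear speed of roller below 0.02 m/s); the robot touches nothing.
It fails at once if the roller bears on the drawer front or its trim with more than 35 N (contact force between roller and clamps above 35 N).
It fails at once if the fingers touch the drawer front or its trim (contact force between the fingers and clamps above 1 N).
It fails at once if the sample block is pushed from its place (20 mm) (distance of sample from where it was at the start of the episode above 0.02 m).
It fails at once if the caliper is pushed from its place (20 mm) (distance of caliper from where it was at the start of the episode above 0.02 m).
It fails at once if the bottle is pushed from its place (20 mm) (distance of cleaner from where it was at the start of the episode above 0.02 m).
It also fails if it takes over 72 s, if anything falls off the work surface, if the arm or the gripper's body presses on something with over 40 N, if the wrist force passes 120 N, or if a joint passes its speed limit or range.

## Working session

There is one attempt and no reset: what is moved stays moved. The work goes in short steps, Python scripts to look and compute and a tool call to move; the robot and the scene stay as the last step left them, time stands still between calls to the robot, and variables do not carry over. Pictures are saved under pics/ and viewed, at most 10 in all, crops included, and the job is handed in when it is done.

Besides the shell and the picture viewer there is one more tool, called after "Emit:" by a JSON object that holds its "method" and its "body", one argument or row to a line. step_arm: Moves the arm, as the interface text tells. Its arguments: {"type":"object","properties":{"commands":{"type":"array"},"force":{"type":"number"}},"required":["commands"]}

```bash
mkdir -p pics
cat > h.py <<'E'
from plant import *
import numpy as np, cv2
from scipy.spatial.transform import Rotation as R
def snap(n):
    d=read_camera(n); return d
def K(d): return np.array([[d['fx'],0,d['cx']],[0,d['fy'],d['cy']],[0,0,1.]])
def att(d):
    a=np.array(d['attitude'],float)
    return a if a.shape==(3,3) else R.from_quat(a).as_matrix()
def rays(d,uv):
    p=cv2.undistortPoints(np.array(uv,float).reshape(-1,1,2),K(d),np.array(d['distortion'],float)).reshape(-1,2)
    return np.c_[p[:,0],-p[:,1],-np.ones(len(p))]
def pts(d,uv,z):  # z: along optical axis
    return np.array(d['eye'])+(rays(d,uv)*np.array(z)[:,None])@att(d).T
def plane(d,uv,h):
    r=rays(d,uv)@att(d).T; e=np.array(d['eye']); return e+r*((h-e[2])/r[:,2])[:,None]
def cloud(d):
    v,u=np.nonzero(d['z_map']>0); return np.c_[u,v],pts(d,np.c_[u,v],d['z_map'][v,u])
E
python3 - <<'E'
from h import *
import pickle
for n in('top','side'):
    d=snap(n); pickle.dump(d,open(n+'.pkl','wb')); cv2.imwrite(f'pics/{n}0.png',d['color'][:,:,::-1])
    print(n,d['eye'],d['attitude'],d['fx'],d['distortion'])
print(get_state())
E
```

```text
top [ 0.30971061 -0.0437294   1.39248869] [-0.05248977  0.05423384  0.70712672 -0.70304716] 463.6454884569395 [-0.09436997  0.          0.          0.          0.        ]
side [0.27693024 0.58140623 0.82740893] [-0.0646734   0.36344172  0.91111998 -0.18326988] 408.99780275205006 [-0.12148306  0.          0.          0.          0.        ]
{'time': 0.1, 'qpos': array([ 1.16197063e+00,  2.87108400e-01,  1.57803005e+00,  2.89547214e-05,
        1.27860510e+00, -1.49997209e-01]), 'dq': array([ 4.80154037e-04, -2.29401933e-03, -2.90021767e-03,  3.63009927e-04,
        4.33694437e-05, -1.29679825e-03]), 'joint_efforts': array([ 1.07498279e-03, -4.07295263e+01, -2.93699384e+01, -1.08186182e-04,
        3.38161008e-03,  3.61803707e-07]), 'eef_pos': array([0.17250165, 0.65200278, 0.24406488]), 'tcp_rot': array([ 1.29057381e-01,  9.91636544e-01, -1.02991806e-03, -3.09919646e-04]), 'contact_force': array([ 0.74375762, -0.00786403,  0.7180067 ]), 'wrist_torque': array([-0.02746744, -0.0519857 , -0.0109501 ]), 'finger_force': 0.0, 'opening': 1.0031053639026681}
```

View pics/top0.png

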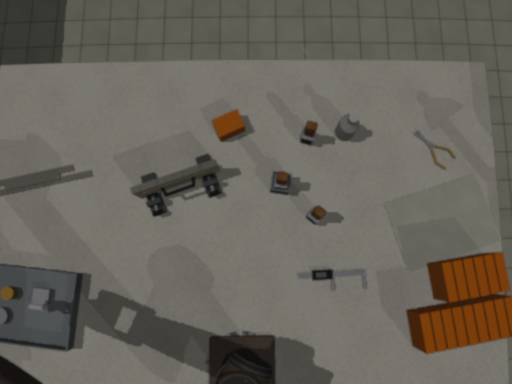

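View pics/side0.png

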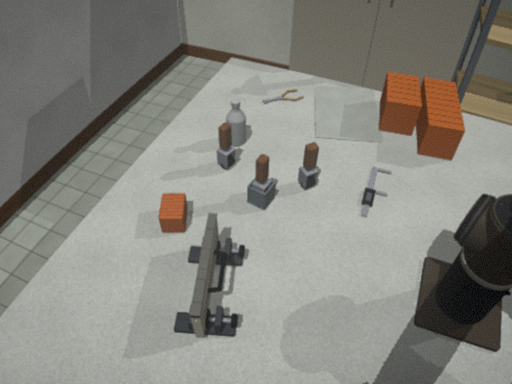

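Three roller lookalikes appear. In the top view they are at (310,130), (281,182) and (317,214); in the side view at (225,147), (262,182) and (310,165). Next I measure each one.

```bash
cat > m.py <<'E'
from h import *
import pickle,sys
def load(n): return pickle.load(open(n+'.pkl','rb'))
if __name__=='__main__':
    T,S=load('top'),load('side')
    for d,n,boxes in((T,'top',{'A':(310,130),'B':(281,182),'C':(317,214)}),(S,'side',{'A':(225,147),'B':(262,182),'C':(310,165)})):
        uv,P=cloud(d); c=d['color'][uv[:,1],uv[:,0]]
        hsv=cv2.cvtColor(d['color'],cv2.COLOR_RGB2HSV)[uv[:,1],uv[:,0]]
        for k,(u,v) in boxes.items():
            near=(abs(uv-[u,v])<30).all(1)&(P[:,2]>.02)
            hd=near&(hsv[:,1]>90); bx=near&(hsv[:,1]<70)&(P[:,2]>.045)&(P[:,2]<.075)
            top=hd&(P[:,2]>np.percentile(P[hd,2],95)-.012)
            print(n,k,'handle n',hd.sum(),'zmax',P[hd,2].max().round(3),'topmean',P[top].mean(0).round(4),top.sum(),'box n',bx.sum(),P[bx].mean(0).round(4), cv2.minAreaRect((P[bx,:2]*1000).astype(np.float32)))
    # board
    for d,n in((T,'top'),(S,'side')):
        uv,P=cloud(d)
        b=(P[:,2]>.10)&(P[:,2]<.15)&(abs(P[:,0]-.47)<.2)&(P[:,1]>.2)&(P[:,1]<.6)
        print(n,'board',b.sum(),P[b].mean(0),cv2.minAreaRect((P[b,:2]*1000).astype(np.float32)))
    c=S['color'][110:225,190:340,::-1]; t=T['color'][105:240,255:355,::-1]
    a=cv2.resize(c,None,fx=3.2,fy=3.2,interpolation=3);b=cv2.resize(t,None,fx=3,fy=3,interpolation=3)
    o=np.zeros((410,790,3),np.uint8);o[:a.shape[0],:a.shape[1]]=a;o[:b.shape[0],485:485+b.shape[1]]=b
    cv2.imwrite('pics/crop.png',o)
E
python3 m.py
```

```text
top A handle n 128 zmax 0.156 topmean [ 0.6805 -0.1987  0.1491] 82 box n 94 [ 0.6813 -0.2178  0.0636] ((687.5958862304688, -234.62156677246094), (47.40169143676758, 119.64423370361328), 6.411060333251953)
top B handle n 118 zmax 0.161 topmean [ 0.5375 -0.1154  0.1548] 90 box n 185 [ 0.5311 -0.1148  0.0635] ((519.0104370117188, -151.669677734375), (151.9873046875, 69.8509521484375), 59.54159927368164)
top C handle n 114 zmax 0.155 topmean [ 0.4405 -0.2143  0.1497] 95 box n 78 [ 0.4501 -0.1968  0.0652] ((474.0096130371094, -179.29690551757812), (134.120361328125, 37.45726776123047), 47.30268096923828)
side A handle n 59 zmax 0.154 topmean [ 0.6805 -0.1974  0.1503] 50 box n 283 [ 0.6844 -0.2378  0.061 ] ((684.29296875, -253.12942504882812), (47.08367156982422, 155.4320831298828), 0.217406764626503)
side B handle n 74 zmax 0.159 topmean [ 0.5371 -0.114   0.1551] 68 box n 367 [ 0.537  -0.1069  0.0617] ((594.59619140625, -143.64109802246094), (69.76838684082031, 189.25210571289062), 64.60698699951172)
side C handle n 65 zmax 0.155 topmean [ 0.4408 -0.2132  0.1506] 61 box n 157 [ 0.4423 -0.2081  0.063 ] ((442.88165283203125, -216.44105529785156), (41.462799072265625, 39.76091766357422), 50.25446701049805)
top board 347 [0.52118359 0.25272886 0.12306363] ((522.4802856445312, 252.1211395263672), (21.85785484313965, 112.75383758544922), 18.268840789794922)
side board 663 [0.51913721 0.25789258 0.12378327] ((522.7406005859375, 250.5694122314453), (21.044696807861328, 111.88018035888672), 17.752471923828125)
```

View pics/crop.png

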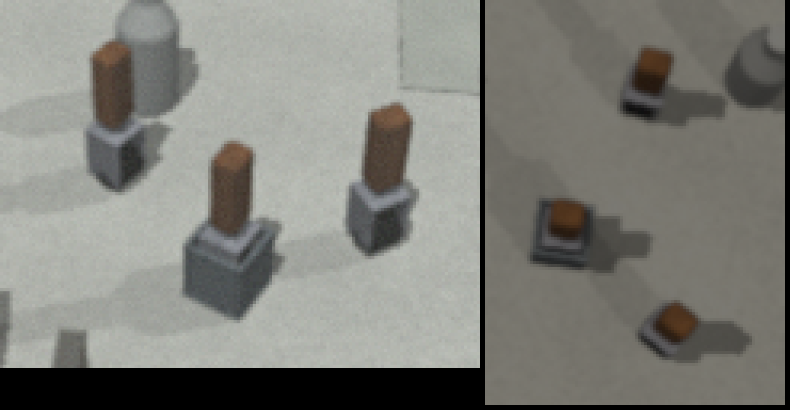

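```bash
cat > m2.py <<'E'
from h import *
from m import load
for n in('top','side'):
    d=load(n); uv,P=cloud(d); hsv=cv2.cvtColor(d['color'],cv2.COLOR_RGB2HSV)[uv[:,1],uv[:,0]]
    o=np.array([.537,-.115])
    near=(abs(P[:,:2]-o)<.06).all(1)
    h=near&(hsv[:,1]>90)&(P[:,2]>.146)
    print(n,'handle',h.sum(),cv2.minAreaRect((P[h,:2]*1000).astype(np.float32)))
    for lo,hi in((.05,.085),(.056,.068)):
        b=near&(hsv[:,1]<70)&(P[:,2]>lo)&(P[:,2]<hi)&(abs(P[:,:2]-o)<.045).all(1)
        print(' box',b.sum(),cv2.minAreaRect((P[b,:2]*1000).astype(np.float32)))
    b=(P[:,2]>.10)&(P[:,2]<.15)&(abs(P[:,0]-.5)<.12)&(P[:,1]>.05)&(P[:,1]<.45)
    q=P[b]; c,s,a=cv2.minAreaRect((q[:,:2]*1000).astype(np.float32)); print(n,'board',b.sum(),c,s,a)
    vx,vy,x0,y0=cv2.fitLine((q[:,:2]).astype(np.float32),cv2.DIST_HUBER,0,.01,.01).ravel()
    t=np.array([vx,vy])*np.sign(vy); L=(q[:,:2]-np.array(c)/1000)@t; w=(q[:,:2]-np.array(c)/1000)@[t[1],-t[0]]
    print(' dir',t,'yaw',np.degrees(np.arctan2(-t[0],t[1])),'extent',L.min(),L.max())
    for k in range(-5,5):
        m=(L>=k*.025)&(L<k*.025+.025)&(abs(w)<.009)
        if m.sum(): print('  ',k,m.sum(),np.median(q[m,2]).round(4),np.percentile(q[m,2],85).round(4))
E
python3 m2.py
python3 - <<'E'
import sys;sys.path.insert(0,'.')
import os;os.chdir('.')
from h import *
from m import load
T,S=load('top'),load('side')
t=cv2.resize(T['color'][145:225,120:230,::-1],None,fx=4,fy=4,interpolation=3)
s=cv2.resize(S['color'][205:345,165:255,::-1],None,fx=3.7,fy=3.7,interpolation=3)
o=np.zeros((520,790,3),np.uint8);o[:t.shape[0],:t.shape[1]]=t;o[:s.shape[0],445:445+s.shape[1]]=s
cv2.imwrite('pics/board.png',o)
E
```

```text
top handle 91 ((537.7064819335938, -115.7884292602539), (27.961013793945312, 23.10024070739746), 85.96011352539062)
 box 178 ((540.0065307617188, -115.73574829101562), (55.89729690551758, 56.12972640991211), 80.63746643066406)
 box 113 ((540.0065307617188, -115.73574829101562), (55.89729690551758, 56.12972640991211), 80.63746643066406)
top board 782 (544.7401123046875, 187.0721893310547) (22.443126678466797, 250.21978759765625) 18.77971649169922
 dir [-0.31886593  0.94779986] yaw 18.594355 extent -0.12512808124957434 0.1251165665763105
   -5 67 0.1225 0.1255
   -4 67 0.1236 0.126
   -3 64 0.1248 0.1275
   -2 71 0.1246 0.1279
   -1 61 0.1251 0.128
   0 64 0.1253 0.1273
   1 68 0.1255 0.1276
   2 67 0.1263 0.1289
   3 64 0.1249 0.128
   4 58 0.1264 0.1282
side handle 68 ((537.3312377929688, -114.74365234375), (26.957550048828125, 19.38381576538086), 77.12153625488281)
 box 331 ((539.6107177734375, -116.56918334960938), (56.90401840209961, 56.334903717041016), 81.74858856201172)
 box 171 ((539.8402709960938, -116.61262512207031), (56.28456115722656, 55.868202209472656), 81.74858856201172)
side board 1254 (545.4339599609375, 183.8622283935547) (22.70526695251465, 253.15785217285156) 18.931522369384766
 dir [-0.32449725  0.9458866 ] yaw 18.93512 extent -0.12657913877433044 0.12657941637327047
   -5 79 0.1239 0.1254
   -4 78 0.1234 0.125
   -3 99 0.1255 0.1269
   -2 93 0.126 0.1274
   -1 107 0.1266 0.1281
   0 89 0.1268 0.1279
   1 94 0.1268 0.1283
   2 110 0.1275 0.1287
   3 129 0.1264 0.1279
   4 158 0.1267 0.1283
```

View pics/board.png

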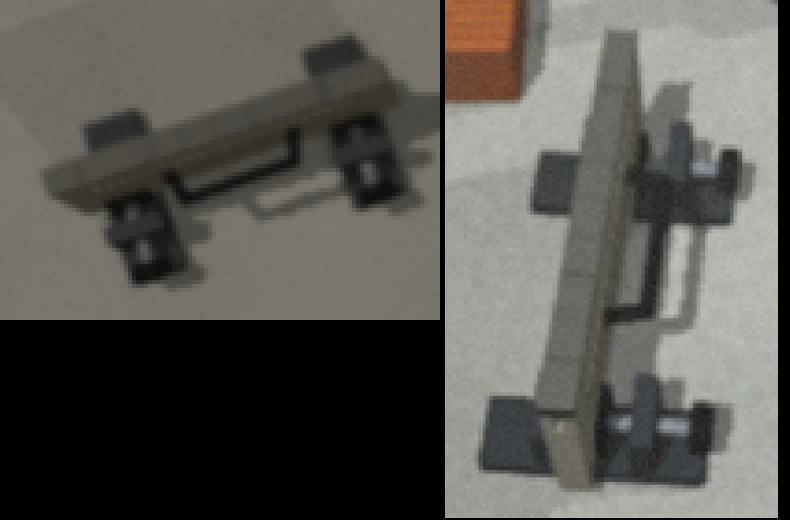

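The side view puts A, B and C at y = -0.197, -0.114 and -0.213. B is farthest left (largest y) and the only one standing in a square 56 mm box, at (0.540,-0.116). The crop confirms it, so B is the roller. The clamp knobs face the robot, so the tacked end of the board is at about (0.585,0.068) and the free end at about (0.505,0.304), with a yaw of about 18.8°. Moving now.

Emit:
{"method": "step_arm", "body": {
  "commands": [
    {"gripper": -1,"x": -35.8,"y": -27},
    {"gripper": -1,"x": -35.8,"y": -27},
    {"gripper": -1,"x": -35.8,"y": -27},
    {"gripper": -1,"x": -35.8,"y": -27},
    {"gripper": -1,"x": -35.8,"y": -27},
    {"gripper": -1,"x": -35.8,"y": -27},
    {"gripper": -1,"x": -35.8,"y": -27},
    {"gripper": -1,"x": -35.8,"y": -27},
    {"gripper": -1,"x": -35.8,"y": -27},
    {"gripper": -1,"x": -35.8,"y": -27}
  ],
  "force": 100
}}

```text
invalid input
```

Emit:
{"method": "step_arm", "body": {
  "commands": [
    {"gripper": -1,"spin": 8.3},
    {"gripper": -1,"spin": 8.3},
    {"gripper": -1,"spin": 8.3},
    {"gripper": -1,"spin": 8.3},
    {"gripper": -1,"spin": 8.3},
    {"gripper": -1,"spin": 8.3},
    {"gripper": -1,"spin": 8.3},
    {"gripper": -1,"spin": 8.3},
    {"gripper": -1,"spin": 8.3},
    {"gripper": -1,"spin": 8.3}
  ]
}}

```text
invalid input
```

```bash
cat > go.py <<'E'
from h import *
import sys
# usage: go.py x y z yaw(tool y, deg)
s=get_state(); p=s['eef_pos']; Rm=R.from_quat(s['tcp_rot']).as_matrix()
yaw=np.degrees(np.arctan2(Rm[1,1],Rm[0,1]))
print('t',round(s['time'],2),'tcp',p.round(4),'yaw',yaw.round(2),'tilt',np.degrees(np.arccos(-Rm[2,2])).round(2),'q',s['qpos'].round(2),'F',s['contact_force'].round(2),'M',s['wrist_torque'].round(2),'open',round(s['opening'],3),s['finger_force'])
if len(sys.argv)>3:
    g=np.array([float(a) for a in sys.argv[1:4]]); print('shift mm now',(Rm.T@(g-p)*1000).round(1))
    if len(sys.argv)>4:
        dy=(float(sys.argv[4])-yaw+90)%180-90; print('spin',-dy)
        print('shift after spin',((R.from_euler('z',dy,degrees=True).as_matrix()@Rm).T@(g-p)*1000).round(1))
E
python3 go.py .5375 -.115 .245 -8.5
```

```text
t 0.1 tcp [0.1725 0.652  0.2441] yaw 75.17 tilt 0.12 q [ 1.16  0.29  1.58  0.    1.28 -0.15] F [ 0.74 -0.01  0.72] M [-0.03 -0.05 -0.01] open 1.003 0.0
shift mm now [-5.492e+02 -6.480e+02  2.000e-01]
spin 83.66976179841096
shift after spin [-704.6  474.4   -2.2]
```

Emit:
{"method": "step_arm", "body": {
  "commands": [
    {"gripper": -1,"x": -35.8,"y": -27,"z": 0,"spin": 0},
    {"gripper": -1,"x": -35.8,"y": -27,"z": 0,"spin": 0},
    {"gripper": -1,"x": -35.8,"y": -27,"z": 0,"spin": 0},
    {"gripper": -1,"x": -35.8,"y": -27,"z": 0,"spin": 0},
    {"gripper": -1,"x": -35.8,"y": -27,"z": 0,"spin": 0},
    {"gripper": -1,"x": -35.8,"y": -27,"z": 0,"spin": 0},
    {"gripper": -1,"x": -35.8,"y": -27,"z": 0,"spin": 0},
    {"gripper": -1,"x": -35.8,"y": -27,"z": 0,"spin": 0},
    {"gripper": -1,"x": -35.8,"y": -27,"z": 0,"spin": 0},
    {"gripper": -1,"x": -35.8,"y": -27,"z": 0,"spin": 0}
  ],
  "force": 100
}}

```text
time: 1.1
eef_pos: [0.4502, 0.2982, 0.245]
tcp_rot: [0.129, 0.992, -0.0, -0.0]
contact_force: [1.1, -0.1, -0.2]
opening: 1.005
finger_force: 0.0
```

Emit:
{"method": "step_arm", "body": {
  "commands": [
    {"gripper": -1,"x": 0,"y": 0,"z": 0,"spin": 8.37},
    {"gripper": -1,"x": 0,"y": 0,"z": 0,"spin": 8.37},
    {"gripper": -1,"x": 0,"y": 0,"z": 0,"spin": 8.37},
    {"gripper": -1,"x": 0,"y": 0,"z": 0,"spin": 8.37},
    {"gripper": -1,"x": 0,"y": 0,"z": 0,"spin": 8.37},
    {"gripper": -1,"x": 0,"y": 0,"z": 0,"spin": 8.37},
    {"gripper": -1,"x": 0,"y": 0,"z": 0,"spin": 8.37},
    {"gripper": -1,"x": 0,"y": 0,"z": 0,"spin": 8.37},
    {"gripper": -1,"x": 0,"y": 0,"z": 0,"spin": 8.37},
    {"gripper": -1,"x": 0,"y": 0,"z": 0,"spin": 8.37}
  ]
}}

```text
time: 2.1
eef_pos: [0.4494, 0.2997, 0.2447]
tcp_rot: [0.76, 0.65, -0.001, -0.0]
contact_force: [0.6, -0.7, -0.0]
opening: 0.999
finger_force: 0.0
```

```bash
python3 go.py .5375 -.115 .245 -8.5
```

```text
t 2.1 tcp [0.4494 0.2997 0.2447] yaw -8.87 tilt 0.06 q [ 0.4  -0.01  1.91 -0.    1.25  0.56] F [ 0.56 -0.74 -0.01] M [ 0.05 -0.04 -0.02] open 0.999 0.0
shift mm now [-3.962e+02  1.511e+02 -2.000e-01]
spin -0.374270187599933
shift after spin [-3.972e+02  1.485e+02 -2.000e-01]
```

Emit:
{"method": "step_arm", "body": {
  "commands": [
    {"gripper": -1,"x": -39.7,"y": 14.9,"z": 0,"spin": 0},
    {"gripper": -1,"x": -39.7,"y": 14.9,"z": 0,"spin": 0},
    {"gripper": -1,"x": -39.7,"y": 14.9,"z": 0,"spin": 0},
    {"gripper": -1,"x": -39.7,"y": 14.9,"z": 0,"spin": 0},
    {"gripper": -1,"x": -39.7,"y": 14.9,"z": 0,"spin": 0},
    {"gripper": -1,"x": -39.7,"y": 14.9,"z": 0,"spin": 0},
    {"gripper": -1,"x": -39.7,"y": 14.9,"z": 0,"spin": 0},
    {"gripper": -1,"x": -39.7,"y": 14.9,"z": 0,"spin": 0},
    {"gripper": -1,"x": -39.7,"y": 14.9,"z": 0,"spin": 0},
    {"gripper": -1,"x": -39.7,"y": 14.9,"z": 0,"spin": 0}
  ]
}}

```text
time: 3.1
eef_pos: [0.5379, -0.1165, 0.2448]
tcp_rot: [0.758, 0.652, -0.0, -0.0]
contact_force: [1.2, 0.4, 0.6]
opening: 1.004
finger_force: 0.0
```

```bash
python3 go.py .5375 -.115 .128 -8.5
```

```text
t 3.1 tcp [ 0.5379 -0.1165  0.2448] yaw -8.54 tilt 0.04 q [-0.4   0.01  1.88  0.    1.25 -0.25] F [1.18 0.39 0.62] M [-0.04 -0.01  0.02] open 1.004 0.0
shift mm now [  1.4  -0.6 116.8]
spin -0.04042005433562679
shift after spin [  1.4  -0.6 116.8]
```

Emit:
{"method": "step_arm", "body": {
  "commands": [
    {"gripper": -1,"x": 1.4,"y": -0.6,"z": 20,"spin": 0},
    {"gripper": -1,"x": 0,"y": 0,"z": 25,"spin": 0},
    {"gripper": -1,"x": 0,"y": 0,"z": 30,"spin": 0},
    {"gripper": -1,"x": 0,"y": 0,"z": 25,"spin": 0},
    {"gripper": -1,"x": 0,"y": 0,"z": 14,"spin": 0},
    {"gripper": -1,"x": 0,"y": 0,"z": 10,"spin": 0},
    {"gripper": 1,"x": 0,"y": 0,"z": 0,"spin": 0},
    {"gripper": 1,"x": 0,"y": 0,"z": 0,"spin": 0},
    {"gripper": 1,"x": 0,"y": 0,"z": 0,"spin": 0},
    {"gripper": 1,"x": 0,"y": 0,"z": 0,"spin": 0}
  ],
  "force": 110
}}

```text
time: 4.1
eef_pos: [0.5386, -0.1136, 0.1227]
tcp_rot: [0.758, 0.653, 0.001, 0.001]
contact_force: [1.2, -0.6, -0.9]
opening: 0.333
finger_force: 0.0
```

```bash
python3 go.py .5375 -.115 .27 -8.5
```

```text
t 4.1 tcp [ 0.5386 -0.1136  0.1227] yaw -8.52 tilt 0.16 q [-0.39  0.15  1.98 -0.    1.01 -0.24] F [ 1.22 -0.61 -0.92] M [-0.   -0.03 -0.05] open 0.333 3.052492957067443e-05
shift mm now [  -1.6   -0.5 -147.3]
spin -0.02126292027057275
shift after spin [  -1.6   -0.5 -147.3]
```

Emit:
{"method": "step_arm", "body": {
  "commands": [
    {"gripper": 1,"x": 0,"y": 0,"z": 0,"spin": 0},
    {"gripper": 1,"x": 0,"y": 0,"z": 0,"spin": 0},
    {"gripper": 1,"x": 0,"y": 0,"z": 0,"spin": 0},
    {"gripper": 1,"x": 0,"y": 0,"z": 0,"spin": 0},
    {"gripper": 1,"x": 0,"y": 0,"z": 0,"spin": 0},
    {"gripper": 1,"x": 0,"y": 0,"z": 0,"spin": 0},
    {"gripper": 1,"x": 0,"y": 0,"z": 0,"spin": 0},
    {"gripper": 1,"x": 0,"y": 0,"z": 0,"spin": 0},
    {"gripper": 1,"x": 0,"y": 0,"z": 0,"spin": 0},
    {"gripper": 1,"x": 0,"y": 0,"z": 0,"spin": 0}
  ]
}}

```text
time: 5.1
eef_pos: [0.5389, -0.1137, 0.1229]
tcp_rot: [0.758, 0.653, 0.001, 0.001]
contact_force: [0.5, -0.7, 5.8]
opening: 0.291
finger_force: 107.9
```

```bash
python3 go.py .5375 -.115 .27 -8.5
```

```text
t 5.1 tcp [ 0.5389 -0.1137  0.1229] yaw -8.53 tilt 0.17 q [-0.39  0.15  1.98  0.    1.01 -0.24] F [ 0.5  -0.66  5.76] M [0.05 0.01 0.01] open 0.291 107.93095350265503
shift mm now [  -1.6   -0.7 -147.1]
spin -0.03048065928240362
shift after spin [  -1.6   -0.7 -147.1]
```

Emit:
{"method": "step_arm", "body": {
  "commands": [
    {"gripper": 1,"x": 0,"y": 0,"z": -10,"spin": 0},
    {"gripper": 1,"x": 0,"y": 0,"z": -25,"spin": 0},
    {"gripper": 1,"x": 0,"y": 0,"z": -30,"spin": 0},
    {"gripper": 1,"x": 0,"y": 0,"z": -35,"spin": 0},
    {"gripper": 1,"x": 0,"y": 0,"z": -35,"spin": 0},
    {"gripper": 1,"x": 0,"y": 0,"z": -20,"spin": 0},
    {"gripper": 1,"x": 0,"y": 0,"z": 0,"spin": 8},
    {"gripper": 1,"x": 0,"y": 0,"z": 0,"spin": 8},
    {"gripper": 1,"x": 0,"y": 0,"z": 0,"spin": 8},
    {"gripper": 1,"x": 0,"y": 0,"z": 0,"spin": 8}
  ]
}}

```text
time: 6.1
eef_pos: [0.5366, -0.1129, 0.2749]
tcp_rot: [0.909, 0.416, -0.001, -0.001]
contact_force: [-0.5, -0.6, -3.7]
opening: 0.291
finger_force: 109.1
```

Emit:
{"method": "step_arm", "body": {
  "commands": [
    {"gripper": 1,"x": 0,"y": 0,"z": 0,"spin": 7.7},
    {"gripper": 1,"x": 0,"y": 0,"z": 0,"spin": 7.7},
    {"gripper": 1,"x": 0,"y": 0,"z": 0,"spin": 7.7},
    {"gripper": 1,"x": 0,"y": 0,"z": 0,"spin": 7.6},
    {"gripper": 1,"x": 0,"y": 0,"z": 0,"spin": 0},
    {"gripper": 1,"x": 0,"y": 0,"z": 0,"spin": 0},
    {"gripper": 1,"x": 0,"y": 0,"z": 0,"spin": 0},
    {"gripper": 1,"x": 0,"y": 0,"z": 0,"spin": 0},
    {"gripper": 1,"x": 0,"y": 0,"z": 0,"spin": 0},
    {"gripper": 1,"x": 0,"y": 0,"z": 0,"spin": 0}
  ]
}}

```text
time: 7.1
eef_pos: [0.5378, -0.1133, 0.2764]
tcp_rot: [0.987, 0.163, -0.0, 0.0]
contact_force: [-0.5, 0.2, -2.8]
opening: 0.288
finger_force: 109.1
```

```bash
python3 go.py .5807 .0799 .275 -71.2
python3 - <<'E'
from h import *
d=snap('side'); cv2.imwrite('pics/s1.png',cv2.resize(d['color'][60:300,120:420,::-1],None,fx=2,fy=2))
import pickle; pickle.dump(d,open('side1.pkl','wb'))
E
```

```text
t 7.1 tcp [ 0.5378 -0.1133  0.2764] yaw -71.2 tilt 0.0 q [-0.39 -0.01  1.85 -0.    1.3   0.85] F [-0.53  0.25 -2.83] M [-0.03 -0.02 -0.05] open 0.288 109.07537698745728
shift mm now [ 102.9 -169.1    1.4]
spin -0.004316677203973995
shift after spin [ 102.9 -169.1    1.4]
```

View pics/s1.png

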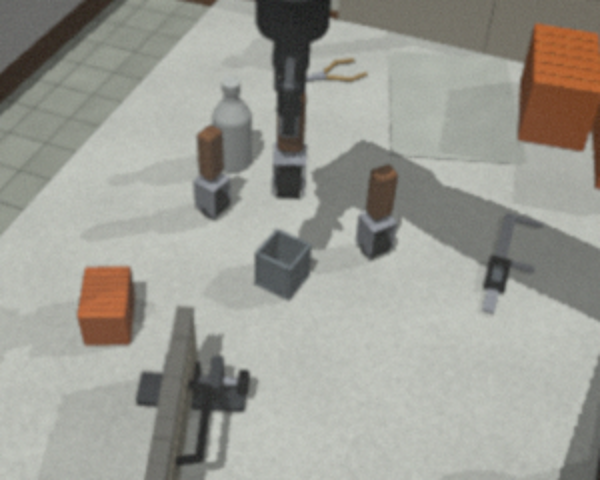

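The roller hangs upright in the gripper at about (289,150), and its stand is empty at (283,265).

Emit:
{"method": "step_arm", "body": {
  "commands": [
    {"gripper": 1,"x": 12.9,"y": -21.1,"z": 0,"spin": 0},
    {"gripper": 1,"x": 12.9,"y": -21.1,"z": 0,"spin": 0},
    {"gripper": 1,"x": 12.9,"y": -21.1,"z": 0,"spin": 0},
    {"gripper": 1,"x": 12.9,"y": -21.2,"z": 0,"spin": 0},
    {"gripper": 1,"x": 12.9,"y": -21.1,"z": 0,"spin": 0},
    {"gripper": 1,"x": 12.8,"y": -21.1,"z": 0,"spin": 0},
    {"gripper": 1,"x": 12.8,"y": -21.2,"z": 0,"spin": 0},
    {"gripper": 1,"x": 12.8,"y": -21.2,"z": 0,"spin": 0},
    {"gripper": 1,"x": 0,"y": 0,"z": 10,"spin": 0},
    {"gripper": 1,"x": 0,"y": 0,"z": 10,"spin": 0}
  ]
}}

```text
time: 8.15
eef_pos: [0.5809, 0.0801, 0.256]
tcp_rot: [0.986, 0.164, 0.0, 0.0]
contact_force: [-0.5, -0.4, -3.1]
opening: 0.292
finger_force: 109.1
```

```bash
python3 go.py .581 .080 .2415 -71.2
python3 - <<'E'
from h import *
p=get_state()['eef_pos']
for n in('side','top'):
    d=snap(n); uv,P=cloud(d)
    hsv=cv2.cvtColor(d['color'],cv2.COLOR_RGB2HSV)[uv[:,1],uv[:,0]]
    t=np.array([-.322,.947]);w=np.array([.947,.322])
    L=(P[:,:2]-p[:2])@t; W=(P[:,:2]-p[:2])@w
    for a,b in((.145,.165),(.165,.185),(.19,.205),(.21,.225)):
        m=(P[:,2]>a)&(P[:,2]<b)&(abs(L)<.05)&(abs(W)<.05)
        if m.sum()>5: print(n,a,m.sum(),'L',np.percentile(L[m],[3,97]).round(4),'W',np.percentile(W[m],[3,97]).round(4))
d=snap('side'); cv2.imwrite('pics/s2.png',cv2.resize(d['color'][130:360,130:280,::-1],None,fx=2.6,fy=2.6,interpolation=3))
E
```

```text
t 8.15 tcp [0.5809 0.0801 0.256 ] yaw -71.14 tilt 0.04 q [-0.04  0.08  1.79 -0.    1.27  1.21] F [-0.51 -0.43 -3.14] M [-0.02 -0.01 -0.03] open 0.292 109.11078929901123
shift mm now [ 0.1  0.2 14.5]
spin 0.05501145655665596
shift after spin [ 0.1  0.2 14.5]
side 0.145 88 L [-0.0018  0.0186] W [-0.0232  0.0144]
side 0.165 202 L [-0.0067  0.0171] W [-0.0228  0.014 ]
side 0.19 116 L [-0.0181  0.0175] W [-0.0229  0.0151]
side 0.21 50 L [-0.0013  0.0122] W [-0.019   0.0094]
```

View pics/s2.png

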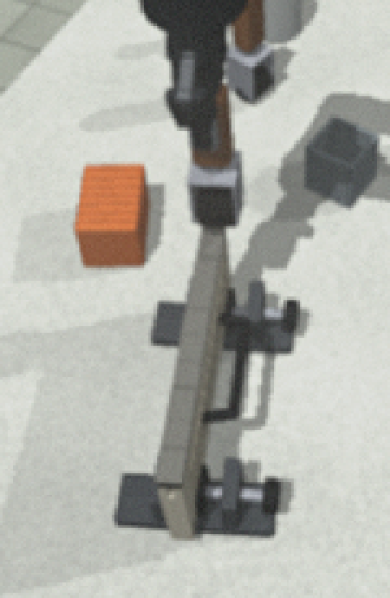

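The roller hangs over the tacked end of the trim at (215,190). Side-camera points put it 4 mm off the board's centreline towards the knobs. I shift it by +3.5 mm and feel for contact.

Emit:
{"method": "step_arm", "body": {
  "commands": [
    {"gripper": 1,"x": 3.5,"y": 0,"z": 4,"spin": 0},
    {"gripper": 1,"x": 0,"y": 0,"z": 3,"spin": 0},
    {"gripper": 1,"x": 0,"y": 0,"z": 0.5,"spin": 0},
    {"gripper": 1,"x": 0,"y": 0,"z": 0.5,"spin": 0},
    {"gripper": 1,"x": 0,"y": 0,"z": 0.5,"spin": 0},
    {"gripper": 1,"x": 0,"y": 0,"z": 0.5,"spin": 0},
    {"gripper": 1,"x": 0,"y": 0,"z": 0.5,"spin": 0},
    {"gripper": 1,"x": 0,"y": 0,"z": 0.5,"spin": 0},
    {"gripper": 1,"x": 0,"y": 0,"z": 0,"spin": 0},
    {"gripper": 1,"x": 0,"y": 0,"z": 0,"spin": 0}
  ]
}}

```text
time: 9.3
eef_pos: [0.5841, 0.081, 0.2463]
tcp_rot: [0.987, 0.163, -0.0, 0.0]
contact_force: [-0.3, -0.3, -3.0]
opening: 0.292
finger_force: 109.0
```

Emit:
{"method": "step_arm", "body": {
  "commands": [
    {"gripper": 1,"x": 0,"y": 0,"z": 0.5,"spin": 0},
    {"gripper": 1,"x": 0,"y": 0,"z": 0.5,"spin": 0},
    {"gripper": 1,"x": 0,"y": 0,"z": 0.5,"spin": 0},
    {"gripper": 1,"x": 0,"y": 0,"z": 0.3,"spin": 0},
    {"gripper": 1,"x": 0,"y": 0,"z": 0.3,"spin": 0},
    {"gripper": 1,"x": 0,"y": 0,"z": 0.2,"spin": 0},
    {"gripper": 1,"x": 0,"y": 0,"z": 0.2,"spin": 0},
    {"gripper": 1,"x": 0,"y": 0,"z": 0,"spin": 0},
    {"gripper": 1,"x": 0,"y": 0,"z": 0,"spin": 0},
    {"gripper": 1,"x": 0,"y": 0,"z": 0,"spin": 0}
  ]
}}

```text
time: 10.3
eef_pos: [0.5841, 0.081, 0.2439]
tcp_rot: [0.987, 0.163, 0.0, 0.0]
contact_force: [-0.9, 0.3, -3.1]
opening: 0.294
finger_force: 109.0
```

Emit:
{"method": "step_arm", "body": {
  "commands": [
    {"gripper": 1,"x": 0,"y": 0,"z": 0.3,"spin": 0},
    {"gripper": 1,"x": 0,"y": 0,"z": 0.3,"spin": 0},
    {"gripper": 1,"x": 0,"y": 0,"z": 0.3,"spin": 0},
    {"gripper": 1,"x": 0,"y": 0,"z": 0.3,"spin": 0},
    {"gripper": 1,"x": 0,"y": 0,"z": 0.3,"spin": 0},
    {"gripper": 1,"x": 0,"y": 0,"z": 0.2,"spin": 0},
    {"gripper": 1,"x": 0,"y": 0,"z": 0.2,"spin": 0},
    {"gripper": 1,"x": 0,"y": 0,"z": 0.1,"spin": 0},
    {"gripper": 1,"x": 0,"y": 0,"z": 0,"spin": 0},
    {"gripper": 1,"x": 0,"y": 0,"z": 0,"spin": 0}
  ]
}}

```text
time: 11.3
eef_pos: [0.5841, 0.081, 0.2418]
tcp_rot: [0.987, 0.163, 0.0, 0.0]
contact_force: [-0.3, 0.8, -3.6]
opening: 0.291
finger_force: 109.0
```

Emit:
{"method": "step_arm", "body": {
  "commands": [
    {"gripper": 1,"x": 0,"y": 0,"z": 0.3,"spin": 0},
    {"gripper": 1,"x": 0,"y": 0,"z": 0.3,"spin": 0},
    {"gripper": 1,"x": 0,"y": 0,"z": 0.3,"spin": 0},
    {"gripper": 1,"x": 0,"y": 0,"z": 0.3,"spin": 0},
    {"gripper": 1,"x": 0,"y": 0,"z": 0.3,"spin": 0},
    {"gripper": 1,"x": 0,"y": 0,"z": 0.2,"spin": 0},
    {"gripper": 1,"x": 0,"y": 0,"z": 0.2,"spin": 0},
    {"gripper": 1,"x": 0,"y": 0,"z": 0.1,"spin": 0},
    {"gripper": 1,"x": 0,"y": 0,"z": 0,"spin": 0},
    {"gripper": 1,"x": 0,"y": 0,"z": 0,"spin": 0}
  ]
}}

```text
time: 12.3
eef_pos: [0.5846, 0.081, 0.2412]
tcp_rot: [0.987, 0.163, 0.001, 0.0]
contact_force: [-1.9, 0.6, 5.9]
opening: 0.291
finger_force: 109.8
```

Emit:
{"method": "step_arm", "body": {
  "commands": [
    {"gripper": 1,"x": 0,"y": 0,"z": 0.4,"spin": 0},
    {"gripper": 1,"x": 0,"y": 0,"z": 0.4,"spin": 0},
    {"gripper": 1,"x": 0,"y": 0,"z": 0.4,"spin": 0},
    {"gripper": 1,"x": 0,"y": 0,"z": 0.3,"spin": 0},
    {"gripper": 1,"x": 0,"y": 0,"z": 0,"spin": 0},
    {"gripper": 1,"x": 0,"y": 0,"z": 0,"spin": 0},
    {"gripper": 1,"x": 0,"y": 0,"z": 0,"spin": 0},
    {"gripper": 1,"x": 0,"y": 0,"z": 0,"spin": 0},
    {"gripper": 1,"x": 0,"y": 0,"z": 0,"spin": 0},
    {"gripper": 1,"x": 0,"y": 0,"z": 0,"spin": 0}
  ]
}}

```text
time: 13.3
eef_pos: [0.5849, 0.0809, 0.2411]
tcp_rot: [0.987, 0.163, 0.001, 0.0]
contact_force: [-2.1, -1.3, 10.1]
opening: 0.29
finger_force: 110.5
```

```bash
python3 go.py
```

```text
t 13.3 tcp [0.5849 0.0809 0.2411] yaw -71.22 tilt 0.17 q [-0.03  0.1   1.8  -0.    1.24  1.21] F [-2.05 -1.3  10.11] M [-0.05  0.65 -0.01] open 0.29 110.45687556266785
```

Emit:
{"method": "step_arm", "body": {
  "commands": [
    {"gripper": 1,"x": 0,"y": 0,"z": 0.5,"spin": 0},
    {"gripper": 1,"x": 0,"y": 0,"z": 0.5,"spin": 0},
    {"gripper": 1,"x": 0,"y": -3,"z": 0.5,"spin": 0},
    {"gripper": 1,"x": 0,"y": -3,"z": 0.5,"spin": 0},
    {"gripper": 1,"x": 0,"y": -3,"z": 0.5,"spin": 0},
    {"gripper": 1,"x": 0,"y": -3,"z": 0,"spin": 0},
    {"gripper": 1,"x": 0,"y": -3,"z": 0,"spin": 0},
    {"gripper": 1,"x": 0,"y": -3,"z": 0,"spin": 0},
    {"gripper": 1,"x": 0,"y": -2,"z": 0,"spin": 0},
    {"gripper": 1,"x": 0,"y": 0,"z": 0,"spin": 0}
  ]
}}

```text
time: 14.3
eef_pos: [0.579, 0.0998, 0.2405]
tcp_rot: [0.987, 0.163, 0.002, 0.001]
contact_force: [-3.1, -0.4, 14.2]
opening: 0.289
finger_force: 111.2
```

```bash
python3 go.py
```

```text
t 14.3 tcp [0.579  0.0998 0.2405] yaw -71.19 tilt 0.28 q [-0.    0.1   1.8  -0.    1.24  1.24] F [-3.11 -0.36 14.17] M [-0.29  1.    0.02] open 0.289 111.21195673942566
```

Emit:
{"method": "step_arm", "body": {
  "commands": [
    {"gripper": 1,"x": 0,"y": -2.5,"z": 0.4,"spin": 0},
    {"gripper": 1,"x": 0,"y": -2.5,"z": 0.4,"spin": 0},
    {"gripper": 1,"x": 0,"y": -2.5,"z": 0.4,"spin": 0},
    {"gripper": 1,"x": 0,"y": -2.5,"z": 0.4,"spin": 0},
    {"gripper": 1,"x": 0,"y": -2.5,"z": 0.2,"spin": 0},
    {"gripper": 1,"x": 0,"y": -2.5,"z": 0.2,"spin": 0},
    {"gripper": 1,"x": 0,"y": -2.5,"z": 0,"spin": 0},
    {"gripper": 1,"x": 0,"y": -2.5,"z": 0,"spin": 0},
    {"gripper": 1,"x": 0,"y": 0,"z": 0,"spin": 0},
    {"gripper": 1,"x": 0,"y": 0,"z": 0,"spin": 0}
  ]
}}

```text
time: 15.3
eef_pos: [0.5729, 0.1184, 0.24]
tcp_rot: [0.987, 0.163, 0.003, 0.001]
contact_force: [-5.3, -1.1, 17.9]
opening: 0.295
finger_force: 112.0
```

```bash
python3 go.py
```

```text
t 15.3 tcp [0.5729 0.1184 0.24  ] yaw -71.2 tilt 0.34 q [ 0.03  0.09  1.81 -0.    1.23  1.27] F [-5.31 -1.14 17.9 ] M [-0.5   1.32 -0.06] open 0.295 111.98270916938782
```

Emit:
{"method": "step_arm", "body": {
  "commands": [
    {"gripper": 1,"x": -0.2,"y": -2.5,"z": 0.2,"spin": 0},
    {"gripper": 1,"x": -0.2,"y": -2.5,"z": 0.2,"spin": 0},
    {"gripper": 1,"x": -0.2,"y": -2.5,"z": 0.2,"spin": 0},
    {"gripper": 1,"x": -0.2,"y": -2.5,"z": 0.2,"spin": 0},
    {"gripper": 1,"x": -0.2,"y": -2.5,"z": 0.2,"spin": 0},
    {"gripper": 1,"x": -0.2,"y": -2.5,"z": 0,"spin": 0},
    {"gripper": 1,"x": 0,"y": -2.5,"z": 0,"spin": 0},
    {"gripper": 1,"x": 0,"y": -2.5,"z": 0,"spin": 0},
    {"gripper": 1,"x": 0,"y": 0,"z": 0,"spin": 0},
    {"gripper": 1,"x": 0,"y": 0,"z": 0,"spin": 0}
  ]
}}

```text
time: 16.3
eef_pos: [0.5662, 0.1363, 0.2396]
tcp_rot: [0.987, 0.163, 0.004, 0.002]
contact_force: [-3.2, -2.9, 18.9]
opening: 0.293
finger_force: 111.6
```

```bash
python3 go.py
```

```text
t 16.3 tcp [0.5662 0.1363 0.2396] yaw -71.2 tilt 0.52 q [ 0.06  0.08  1.82 -0.    1.23  1.31] F [-3.25 -2.89 18.88] M [-0.93  1.05 -0.02] open 0.293 111.6097640991211
```

Emit:
{"method": "step_arm", "body": {
  "commands": [
    {"gripper": 1,"x": -0.2,"y": -2.5,"z": 0.2,"spin": 0},
    {"gripper": 1,"x": -0.2,"y": -2.5,"z": 0.2,"spin": 0},
    {"gripper": 1,"x": -0.2,"y": -2.5,"z": 0.2,"spin": 0},
    {"gripper": 1,"x": 0,"y": -2.5,"z": 0.2,"spin": 0},
    {"gripper": 1,"x": 0,"y": -2.5,"z": 0.2,"spin": 0},
    {"gripper": 1,"x": 0,"y": -2.5,"z": 0,"spin": 0},
    {"gripper": 1,"x": 0,"y": -2.5,"z": 0,"spin": 0},
    {"gripper": 1,"x": 0,"y": -2.5,"z": 0,"spin": 0},
    {"gripper": 1,"x": 0,"y": 0,"z": 0,"spin": 0},
    {"gripper": 1,"x": 0,"y": 0,"z": 0,"spin": 0}
  ]
}}

```text
time: 17.3
eef_pos: [0.5596, 0.1552, 0.2392]
tcp_rot: [0.987, 0.163, 0.005, 0.002]
contact_force: [-3.3, -3.9, 20.7]
opening: 0.293
finger_force: 111.8
```

```bash
python3 go.py
```

```text
t 17.3 tcp [0.5596 0.1552 0.2392] yaw -71.19 tilt 0.58 q [ 0.1   0.08  1.82 -0.    1.23  1.34] F [-3.25 -3.94 20.7 ] M [-0.96  1.01 -0.02] open 0.293 111.77716970443726
```

Emit:
{"method": "step_arm", "body": {
  "commands": [
    {"gripper": 1,"x": -0.2,"y": -2.5,"z": 0.1,"spin": 0},
    {"gripper": 1,"x": -0.2,"y": -2.5,"z": 0.1,"spin": 0},
    {"gripper": 1,"x": -0.2,"y": -2.5,"z": 0.1,"spin": 0},
    {"gripper": 1,"x": 0,"y": -2.5,"z": 0.1,"spin": 0},
    {"gripper": 1,"x": 0,"y": -2.5,"z": 0.1,"spin": 0},
    {"gripper": 1,"x": 0,"y": -2.5,"z": 0,"spin": 0},
    {"gripper": 1,"x": 0,"y": -2.5,"z": 0,"spin": 0},
    {"gripper": 1,"x": 0,"y": -2.5,"z": 0,"spin": 0},
    {"gripper": 1,"x": 0,"y": -2.5,"z": 0,"spin": 0},
    {"gripper": 1,"x": 0,"y": 0,"z": 0,"spin": 0}
  ]
}}

```text
time: 18.3
eef_pos: [0.552, 0.1766, 0.2387]
tcp_rot: [0.987, 0.163, 0.005, 0.002]
contact_force: [-2.3, -2.7, 18.8]
opening: 0.294
finger_force: 111.7
```

```bash
python3 go.py
```

```text
t 18.3 tcp [0.552  0.1766 0.2387] yaw -71.19 tilt 0.62 q [ 0.14  0.08  1.83 -0.    1.23  1.38] F [-2.33 -2.69 18.79] M [-0.9   0.87  0.01] open 0.294 111.74833059310913
```

Emit:
{"method": "step_arm", "body": {
  "commands": [
    {"gripper": 1,"x": -0.2,"y": -2.5,"z": 0.2,"spin": 0},
    {"gripper": 1,"x": -0.2,"y": -2.5,"z": 0.2,"spin": 0},
    {"gripper": 1,"x": -0.2,"y": -2.5,"z": 0.2,"spin": 0},
    {"gripper": 1,"x": 0,"y": -2.5,"z": 0.1,"spin": 0},
    {"gripper": 1,"x": 0,"y": -2.5,"z": 0.1,"spin": 0},
    {"gripper": 1,"x": 0,"y": -2.5,"z": 0,"spin": 0},
    {"gripper": 1,"x": 0,"y": -2.5,"z": 0,"spin": 0},
    {"gripper": 1,"x": 0,"y": -2.5,"z": 0,"spin": 0},
    {"gripper": 1,"x": 0,"y": -2.5,"z": 0,"spin": 0},
    {"gripper": 1,"x": 0,"y": 0,"z": 0,"spin": 0}
  ]
}}

```text
time: 19.3
eef_pos: [0.5445, 0.198, 0.2381]
tcp_rot: [0.987, 0.163, 0.006, 0.002]
contact_force: [-2.3, -3.2, 19.8]
opening: 0.291
finger_force: 111.8
```

```bash
python3 go.py
```

```text
t 19.3 tcp [0.5445 0.198  0.2381] yaw -71.18 tilt 0.67 q [ 0.18  0.08  1.83 -0.    1.22  1.42] F [-2.26 -3.24 19.8 ] M [-0.85  0.63  0.01] open 0.291 111.80524349212646
```

Emit:
{"method": "step_arm", "body": {
  "commands": [
    {"gripper": 1,"x": -0.2,"y": -2.5,"z": 0.2,"spin": 0},
    {"gripper": 1,"x": -0.2,"y": -2.5,"z": 0.2,"spin": 0},
    {"gripper": 1,"x": -0.2,"y": -2.5,"z": 0.1,"spin": 0},
    {"gripper": 1,"x": 0,"y": -2.5,"z": 0.1,"spin": 0},
    {"gripper": 1,"x": 0,"y": -2.5,"z": 0.1,"spin": 0},
    {"gripper": 1,"x": 0,"y": -2.5,"z": 0,"spin": 0},
    {"gripper": 1,"x": 0,"y": -2.5,"z": 0,"spin": 0},
    {"gripper": 1,"x": 0,"y": -2.5,"z": 0,"spin": 0},
    {"gripper": 1,"x": 0,"y": -2.5,"z": 0,"spin": 0},
    {"gripper": 1,"x": 0,"y": 0,"z": 0,"spin": 0}
  ]
}}

```text
time: 20.3
eef_pos: [0.5369, 0.2193, 0.2376]
tcp_rot: [0.987, 0.163, 0.006, 0.001]
contact_force: [-2.1, -3.4, 20.1]
opening: 0.29
finger_force: 111.8
```

Emit:
{"method": "step_arm", "body": {
  "commands": [
    {"gripper": 1,"x": -0.2,"y": -2.5,"z": 0.2,"spin": 0},
    {"gripper": 1,"x": -0.2,"y": -2.5,"z": 0.2,"spin": 0},
    {"gripper": 1,"x": -0.2,"y": -2.5,"z": 0.1,"spin": 0},
    {"gripper": 1,"x": 0,"y": -2.5,"z": 0.1,"spin": 0},
    {"gripper": 1,"x": 0,"y": -2.5,"z": 0,"spin": 0},
    {"gripper": 1,"x": 0,"y": -2.5,"z": 0,"spin": 0},
    {"gripper": 1,"x": 0,"y": -2.5,"z": 0,"spin": 0},
    {"gripper": 1,"x": 0,"y": -2.5,"z": 0,"spin": 0},
    {"gripper": 1,"x": 0,"y": -2.5,"z": 0,"spin": 0},
    {"gripper": 1,"x": 0,"y": 0,"z": 0,"spin": 0}
  ]
}}

```text
time: 21.3
eef_pos: [0.5293, 0.2408, 0.2371]
tcp_rot: [0.987, 0.163, 0.007, 0.001]
contact_force: [-1.1, -2.7, 19.9]
opening: 0.293
finger_force: 111.8
```

```bash
python3 go.py
```

```text
t 21.3 tcp [0.5293 0.2408 0.2371] yaw -71.19 tilt 0.75 q [ 0.25  0.08  1.83 -0.    1.22  1.5 ] F [-1.09 -2.72 19.87] M [-0.78  0.39  0.03] open 0.293 111.77873611450195
```

Emit:
{"method": "step_arm", "body": {
  "commands": [
    {"gripper": 1,"x": -0.2,"y": -2.5,"z": 0.2,"spin": 0},
    {"gripper": 1,"x": -0.2,"y": -2.5,"z": 0.2,"spin": 0},
    {"gripper": 1,"x": 0,"y": -2.5,"z": 0.1,"spin": 0},
    {"gripper": 1,"x": 0,"y": -2.5,"z": 0.1,"spin": 0},
    {"gripper": 1,"x": 0,"y": -2.5,"z": 0.1,"spin": 0},
    {"gripper": 1,"x": 0,"y": -2.5,"z": 0,"spin": 0},
    {"gripper": 1,"x": 0,"y": -2.5,"z": 0,"spin": 0},
    {"gripper": 1,"x": 0,"y": -2.5,"z": 0,"spin": 0},
    {"gripper": 1,"x": 0,"y": -2.5,"z": 0,"spin": 0},
    {"gripper": 1,"x": 0,"y": 0,"z": 0,"spin": 0}
  ]
}}

```text
time: 22.3
eef_pos: [0.5219, 0.2621, 0.2366]
tcp_rot: [0.987, 0.163, 0.007, 0.001]
contact_force: [-1.4, -3.7, 19.8]
opening: 0.289
finger_force: 111.9
```

Emit:
{"method": "step_arm", "body": {
  "commands": [
    {"gripper": 1,"x": -0.2,"y": -2.5,"z": 0.2,"spin": 0},
    {"gripper": 1,"x": -0.2,"y": -2.5,"z": 0.2,"spin": 0},
    {"gripper": 1,"x": 0,"y": -2.5,"z": 0.1,"spin": 0},
    {"gripper": 1,"x": 0,"y": -2.5,"z": 0.1,"spin": 0},
    {"gripper": 1,"x": 0,"y": -2.5,"z": 0,"spin": 0},
    {"gripper": 1,"x": 0,"y": -2.5,"z": 0,"spin": 0},
    {"gripper": 1,"x": 0,"y": -2.5,"z": 0,"spin": 0},
    {"gripper": 1,"x": 0,"y": -2.5,"z": 0,"spin": 0},
    {"gripper": 1,"x": 0,"y": -2.5,"z": 0,"spin": 0},
    {"gripper": 1,"x": 0,"y": 0,"z": 0,"spin": 0}
  ]
}}

```text
time: 23.3
eef_pos: [0.514, 0.2845, 0.2359]
tcp_rot: [0.987, 0.163, 0.007, -0.001]
contact_force: [-1.4, -0.9, 19.4]
opening: 0.287
finger_force: 112.1
```

```bash
python3 go.py .505 .304 .237
```

```text
t 23.3 tcp [0.514  0.2845 0.2359] yaw -71.23 tilt 0.8 q [0.33 0.1  1.81 0.   1.22 1.58] F [-1.36 -0.88 19.38] M [-0.07  0.39  0.01] open 0.287 112.13522672653198
shift mm now [ -2.2 -21.3  -1.2]
```

Emit:
{"method": "step_arm", "body": {
  "commands": [
    {"gripper": 1,"x": 0,"y": -2,"z": 0.1,"spin": 0},
    {"gripper": 1,"x": 0,"y": -2,"z": 0.1,"spin": 0},
    {"gripper": 1,"x": 0,"y": -2,"z": 0.1,"spin": 0},
    {"gripper": 1,"x": 0,"y": -2,"z": 0.1,"spin": 0},
    {"gripper": 1,"x": 0,"y": -2,"z": 0,"spin": 0},
    {"gripper": 1,"x": 0,"y": -2,"z": 0,"spin": 0},
    {"gripper": 1,"x": 0,"y": -1,"z": 0,"spin": 0},
    {"gripper": 1,"x": 0,"y": 0,"z": 0,"spin": 0},
    {"gripper": 1,"x": 0,"y": 0,"z": 0,"spin": 0},
    {"gripper": 1,"x": 0,"y": 0,"z": 0,"spin": 0}
  ]
}}

```text
time: 24.3
eef_pos: [0.5098, 0.2969, 0.2356]
tcp_rot: [0.987, 0.163, 0.007, -0.002]
contact_force: [-2.7, -1.1, 18.8]
opening: 0.295
finger_force: 112.2
```

Emit:
{"method": "step_arm", "body": {
  "commands": [
    {"gripper": 1,"x": 0,"y": 0,"z": -5,"spin": 0},
    {"gripper": 1,"x": 0,"y": 0,"z": -10,"spin": 0},
    {"gripper": 1,"x": 0,"y": 0,"z": -15,"spin": 0},
    {"gripper": 1,"x": 0,"y": 0,"z": -20,"spin": 0},
    {"gripper": 1,"x": 0,"y": 35,"z": 0,"spin": 0},
    {"gripper": 1,"x": 0,"y": 40,"z": 0,"spin": 0},
    {"gripper": 1,"x": 0,"y": 40,"z": 0,"spin": 0},
    {"gripper": 1,"x": 0,"y": 40,"z": 0,"spin": 0},
    {"gripper": 1,"x": 0,"y": 40,"z": 0,"spin": 0},
    {"gripper": 1,"x": 0,"y": 40,"z": 0,"spin": 0}
  ]
}}

```text
time: 25.3
eef_pos: [0.5814, 0.0713, 0.2767]
tcp_rot: [0.987, 0.163, -0.001, -0.0]
contact_force: [1.0, 0.1, -3.0]
opening: 0.294
finger_force: 109.1
```

```bash
cat > prof.py <<'E'
from h import *
c=np.array([.545,.1855]); t=np.array([-.322,.947]); w=np.array([.947,.322])
ds=[snap('side') for _ in range(4)]
d=ds[0]; d['z_map']=np.median([x['z_map'] for x in ds],0)
uv,P=cloud(d); L=(P[:,:2]-c)@t; W=(P[:,:2]-c)@w
for k in range(-5,5):
    m=(L>k*.025)&(L<k*.025+.025)&(abs(W)<.008)&(P[:,2]>.1)&(P[:,2]<.15)
    if m.sum()>5: print(k+5,m.sum(),np.median(P[m,2]).round(4))
cv2.imwrite('pics/s3.png',cv2.resize(d['color'][130:360,130:300,::-1],None,fx=2.6,fy=2.6,interpolation=3))
E
python3 prof.py; python3 go.py .538 -.1145 .27 -8.5
```

```text
0 68 0.124
1 71 0.1234
2 73 0.1227
3 83 0.1231
4 89 0.1228
5 83 0.1219
6 89 0.1211
7 93 0.1202
8 98 0.1198
9 133 0.1189
t 25.5 tcp [0.5813 0.072  0.2767] yaw -71.36 tilt 0.14 q [-0.05  0.07  1.77  0.    1.31  1.2 ] F [ 0.53  0.5  -3.36] M [ 0.02  0.07 -0.01] open 0.293 109.6593725681305
shift mm now [-100.7  162.9    6.6]
spin -62.85716809015199
shift after spin [-190.9  -15.3    7. ]
```

View pics/s3.png

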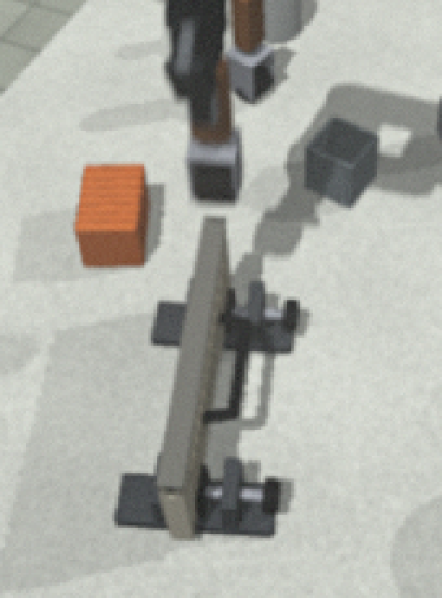

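The trim now looks like one smooth line, from (215,220) to (170,490) in the crop. Sections 3 and 4 read about 1 mm above the fitted line, so I cross-check with averaged depth from both cameras.

Run:
```python
from h import *
c=np.array([.545,.1855]); t=np.array([-.322,.947]); w=np.array([.947,.322])
for n in('side','top'):
    ds=[snap(n) for _ in range(6)]
    d=ds[0]; d['z_map']=np.mean([x['z_map'] for x in ds],0)
    uv,P=cloud(d); L=(P[:,:2]-c)@t; W=(P[:,:2]-c)@w; r=[]
    for k in range(-10,10):
        m=(L>k*.0125)&(L<k*.0125+.0125)&(abs(W)<.007)&(P[:,2]>.1)&(P[:,2]<.15)
        if m.sum()>5: r.append((k*.0125+.00625,np.median(P[m,2])))
    r=np.array(r); f=np.polyfit(r[:,0],r[:,1],1); print(n,f.round(4)); print(np.c_[r[:,0]*1000,(r[:,1]-np.polyval(f,r[:,0]))*1000].round(1).tolist())
```

```text
side [-0.0223  0.1218]
[[-118.8, -0.2], [-106.2, -0.2], [-93.8, -0.3], [-81.2, -0.3], [-68.8, -0.5], [-56.2, -0.5], [-43.8, 0.1], [-31.3, 0.8], [-18.8, 0.6], [-6.2, 0.7], [6.2, 0.3], [18.8, 0.5], [31.2, 0.1], [43.8, -0.1], [56.2, -0.1], [68.8, -0.3], [81.3, -0.6], [93.8, 0.4], [106.3, 0.2], [118.8, -0.8]]
top [-0.0228  0.1208]
[[31.2, 0.1], [43.8, 0.1], [56.2, 0.2], [68.8, -0.4], [81.3, -0.3], [93.8, 0.1], [106.3, 0.2], [118.8, 0.0]]
```

All residuals are within ±0.8 mm of a straight line in both views, and the contact heights were also linear, so the trim is seated. Next I check whether the roller has shifted in the grip before returning it.

Run:
```python
from h import *
p=get_state()['eef_pos']; d=snap('side'); uv,P=cloud(d)
t=np.array([-.322,.947]);w=np.array([.947,.322]); L=(P[:,:2]-p[:2])@t; W=(P[:,:2]-p[:2])@w
for a,b in((.145,.165),(.165,.185),(.19,.205),(.21,.225)):
    a+=.0207;b+=.0207
    m=(P[:,2]>a)&(P[:,2]<b)&(abs(L)<.05)&(abs(W)<.05)
    print(m.sum(),'L',np.percentile(L[m],[3,97]).round(4),'W',np.percentile(W[m],[3,97]).round(4))
```

```text
88 L [-0.0065  0.018 ] W [-0.0236  0.0142]
221 L [-0.0146  0.0172] W [-0.0229  0.0141]
79 L [-0.0107  0.0178] W [-0.0229  0.0153]
39 L [0.0033 0.0117] W [-0.0189  0.0107]
```

Emit:
{"method": "step_arm", "body": {
  "commands": [
    {"gripper": 1,"x": 0,"y": 0,"z": 0,"spin": -7.9},
    {"gripper": 1,"x": 0,"y": 0,"z": 0,"spin": -7.9},
    {"gripper": 1,"x": 0,"y": 0,"z": 0,"spin": -7.9},
    {"gripper": 1,"x": 0,"y": 0,"z": 0,"spin": -7.9},
    {"gripper": 1,"x": 0,"y": 0,"z": 0,"spin": -7.8},
    {"gripper": 1,"x": 0,"y": 0,"z": 0,"spin": -7.8},
    {"gripper": 1,"x": 0,"y": 0,"z": 0,"spin": -7.8},
    {"gripper": 1,"x": 0,"y": 0,"z": 0,"spin": -7.8},
    {"gripper": 1,"x": 0,"y": 0,"z": 0,"spin": 0},
    {"gripper": 1,"x": 0,"y": 0,"z": 0,"spin": 0}
  ]
}}

```text
time: 27.15
eef_pos: [0.5816, 0.0727, 0.2775]
tcp_rot: [0.758, 0.652, -0.0, -0.0]
contact_force: [-0.4, 0.0, -2.6]
opening: 0.291
finger_force: 109.5
```

```bash
python3 go.py .5387 -.1137 .2767 -8.5
```

```text
t 27.15 tcp [0.5816 0.0727 0.2775] yaw -8.6 tilt 0.0 q [-0.05  0.07  1.77  0.    1.31  0.1 ] F [-0.39  0.02 -2.63] M [ 0.01 -0.03  0.02] open 0.291 109.5045518875122
shift mm now [-190.7  -14.6    0.8]
spin -0.09670538309650567
shift after spin [-190.7  -14.9    0.8]
```

Emit:
{"method": "step_arm", "body": {
  "commands": [
    {"gripper": 1,"x": -23.7,"y": -1.8,"z": 0,"spin": 0},
    {"gripper": 1,"x": -23.7,"y": -1.8,"z": 0,"spin": 0},
    {"gripper": 1,"x": -23.7,"y": -1.8,"z": 0,"spin": 0},
    {"gripper": 1,"x": -23.7,"y": -1.8,"z": 0,"spin": 0},
    {"gripper": 1,"x": -23.7,"y": -1.7,"z": 0,"spin": 0},
    {"gripper": 1,"x": -23.7,"y": -1.7,"z": 0,"spin": 0},
    {"gripper": 1,"x": -23.7,"y": -1.7,"z": 0,"spin": 0},
    {"gripper": 1,"x": -24,"y": -1.7,"z": 0,"spin": 0},
    {"gripper": 1,"x": 0,"y": 0,"z": 0,"spin": 0},
    {"gripper": 1,"x": 0,"y": 0,"z": 0,"spin": 0}
  ]
}}

```text
time: 28.15
eef_pos: [0.5399, -0.1133, 0.2776]
tcp_rot: [0.758, 0.652, 0.0, -0.0]
contact_force: [-0.7, 0.8, -3.2]
opening: 0.291
finger_force: 109.5
```

```bash
python3 go.py .5393 -.1131 .1915 -8.5
```

```text
t 28.15 tcp [ 0.5399 -0.1133  0.2776] yaw -8.59 tilt 0.03 q [-0.39 -0.01  1.85  0.    1.3  -0.24] F [-0.71  0.8  -3.2 ] M [0.02 0.01 0.02] open 0.291 109.52831983566284
shift mm now [ 0.  -0.6 86.1]
spin -0.08985679612914055
shift after spin [ 0.  -0.6 86.1]
```

Emit:
{"method": "step_arm", "body": {
  "commands": [
    {"gripper": 1,"x": 0,"y": -0.6,"z": 15,"spin": 0},
    {"gripper": 1,"x": 0,"y": 0,"z": 20,"spin": 0},
    {"gripper": 1,"x": 0,"y": 0,"z": 20,"spin": 0},
    {"gripper": 1,"x": 0,"y": 0,"z": 20,"spin": 0},
    {"gripper": 1,"x": 0,"y": 0,"z": 10,"spin": 0},
    {"gripper": 1,"x": 0,"y": 0,"z": 5,"spin": 0},
    {"gripper": 1,"x": 0,"y": 0,"z": 5,"spin": 0},
    {"gripper": 1,"x": 0,"y": 0,"z": 5,"spin": 0},
    {"gripper": 1,"x": 0,"y": 0,"z": 5,"spin": 0},
    {"gripper": 1,"x": 0,"y": 0,"z": 5,"spin": 0}
  ]
}}

```text
time: 29.15
eef_pos: [0.5397, -0.1131, 0.1678]
tcp_rot: [0.757, 0.653, 0.0, 0.001]
contact_force: [0.1, -0.3, -3.5]
opening: 0.289
finger_force: 109.4
```

```bash
python3 go.py .5393 -.1131 .125 -8.5
```

```text
t 29.15 tcp [ 0.5397 -0.1131  0.1678] yaw -8.43 tilt 0.07 q [-0.39  0.09  1.95 -0.    1.1  -0.24] F [ 0.15 -0.25 -3.47] M [ 0.04 -0.04 -0.02] open 0.289 109.41714406013489
shift mm now [-0.1 -0.4 42.8]
spin 0.06879421815719411
shift after spin [-0.1 -0.4 42.8]
```

Emit:
{"method": "step_arm", "body": {
  "commands": [
    {"gripper": 1,"x": 0,"y": 0,"z": 2,"spin": 0},
    {"gripper": 1,"x": 0,"y": 0,"z": 2,"spin": 0},
    {"gripper": 1,"x": 0,"y": 0,"z": 2,"spin": 0},
    {"gripper": 1,"x": 0,"y": 0,"z": 2,"spin": 0},
    {"gripper": 1,"x": 0,"y": 0,"z": 2,"spin": 0},
    {"gripper": 1,"x": 0,"y": 0,"z": 2,"spin": 0},
    {"gripper": 1,"x": 0,"y": 0,"z": 0,"spin": 0},
    {"gripper": 1,"x": 0,"y": 0,"z": 0,"spin": 0},
    {"gripper": 1,"x": 0,"y": 0,"z": 0,"spin": 0},
    {"gripper": 1,"x": 0,"y": 0,"z": 0,"spin": 0}
  ]
}}

```text
time: 30.15
eef_pos: [0.5394, -0.113, 0.1557]
tcp_rot: [0.757, 0.653, 0.0, 0.0]
contact_force: [0.1, 0.8, -3.0]
opening: 0.291
finger_force: 109.4
```

Inside freely. Continuing down.

Emit:
{"method": "step_arm", "body": {
  "commands": [
    {"gripper": 1,"x": 0,"y": 0,"z": 4,"spin": 0},
    {"gripper": 1,"x": 0,"y": 0,"z": 4,"spin": 0},
    {"gripper": 1,"x": 0,"y": 0,"z": 4,"spin": 0},
    {"gripper": 1,"x": 0,"y": 0,"z": 4,"spin": 0},
    {"gripper": 1,"x": 0,"y": 0,"z": 4,"spin": 0},
    {"gripper": 1,"x": 0,"y": 0,"z": 4,"spin": 0},
    {"gripper": 1,"x": 0,"y": 0,"z": 3,"spin": 0},
    {"gripper": 1,"x": 0,"y": 0,"z": 2,"spin": 0},
    {"gripper": 1,"x": 0,"y": 0,"z": 0,"spin": 0},
    {"gripper": 1,"x": 0,"y": 0,"z": 0,"spin": 0}
  ]
}}

```text
time: 31.15
eef_pos: [0.5394, -0.113, 0.1266]
tcp_rot: [0.757, 0.653, 0.0, 0.0]
contact_force: [-0.9, -0.4, -3.7]
opening: 0.288
finger_force: 109.4
```

Emit:
{"method": "step_arm", "body": {
  "commands": [
    {"gripper": 1,"x": 0,"y": 0,"z": 1,"spin": 0},
    {"gripper": 1,"x": 0,"y": 0,"z": 1,"spin": 0},
    {"gripper": 1,"x": 0,"y": 0,"z": 1,"spin": 0},
    {"gripper": 1,"x": 0,"y": 0,"z": 0.5,"spin": 0},
    {"gripper": 1,"x": 0,"y": 0,"z": 0.5,"spin": 0},
    {"gripper": 1,"x": 0,"y": 0,"z": 0.5,"spin": 0},
    {"gripper": 1,"x": 0,"y": 0,"z": 0,"spin": 0},
    {"gripper": 1,"x": 0,"y": 0,"z": 0,"spin": 0},
    {"gripper": 1,"x": 0,"y": 0,"z": 0,"spin": 0},
    {"gripper": 1,"x": 0,"y": 0,"z": 0,"spin": 0}
  ]
}}

```text
time: 32.15
eef_pos: [0.5401, -0.1131, 0.123]
tcp_rot: [0.757, 0.653, 0.001, 0.001]
contact_force: [0.2, 1.6, 4.8]
opening: 0.289
finger_force: 110.0
```

On the floor of the box, at the same height as the original grasp. Releasing.

Emit:
{"method": "step_arm", "body": {
  "commands": [
    {"gripper": 0.2,"x": 0,"y": 0,"z": 0,"spin": 0},
    {"gripper": 0,"x": 0,"y": 0,"z": 0,"spin": 0},
    {"gripper": -0.4,"x": 0,"y": 0,"z": 0,"spin": 0},
    {"gripper": -1,"x": 0,"y": 0,"z": 0,"spin": 0},
    {"gripper": -1,"x": 0,"y": 0,"z": 0,"spin": 0},
    {"gripper": -1,"x": 0,"y": 0,"z": 0,"spin": 0},
    {"gripper": -1,"x": 0,"y": 0,"z": 0,"spin": 0},
    {"gripper": -1,"x": 0,"y": 0,"z": 0,"spin": 0},
    {"gripper": -1,"x": 0,"y": 0,"z": 0,"spin": 0},
    {"gripper": -1,"x": 0,"y": 0,"z": 0,"spin": 0}
  ]
}}

```text
time: 33.15
eef_pos: [0.5394, -0.1129, 0.122]
tcp_rot: [0.757, 0.653, 0.0, 0.0]
contact_force: [-0.4, -0.5, 0.4]
opening: 1.005
finger_force: 0.0
```

Emit:
{"method": "step_arm", "body": {
  "commands": [
    {"gripper": -1,"x": 0,"y": 0,"z": -5,"spin": 0},
    {"gripper": -1,"x": 0,"y": 0,"z": -10,"spin": 0},
    {"gripper": -1,"x": 0,"y": 0,"z": -15,"spin": 0},
    {"gripper": -1,"x": 0,"y": 0,"z": -20,"spin": 0},
    {"gripper": -1,"x": 0,"y": 0,"z": -25,"spin": 0},
    {"gripper": -1,"x": 0,"y": 0,"z": -25,"spin": 0},
    {"gripper": -1,"x": 0,"y": 0,"z": -20,"spin": 0},
    {"gripper": -1,"x": 0,"y": 0,"z": -15,"spin": 0},
    {"gripper": -1,"x": 0,"y": 0,"z": 0,"spin": 0},
    {"gripper": -1,"x": 0,"y": 0,"z": 0,"spin": 0}
  ]
}}

```text
time: 34.15
eef_pos: [0.5392, -0.1129, 0.2571]
tcp_rot: [0.757, 0.653, 0.0, 0.0]
contact_force: [0.7, 0.3, -0.4]
opening: 0.998
finger_force: 0.0
```

```bash
python3 go.py
python3 - <<'E'
from h import *
d=snap('side'); cv2.imwrite('pics/s4.png',cv2.resize(d['color'][60:360,120:420,::-1],None,fx=2,fy=2,interpolation=3))
uv,P=cloud(d); hsv=cv2.cvtColor(d['color'],cv2.COLOR_RGB2HSV)[uv[:,1],uv[:,0]]
h=(hsv[:,1]>90)&(abs(P[:,:2]-[.54,-.116])<.04).all(1)
for a,b in((.085,.11),(.11,.135),(.146,.165)):
    m=h&(P[:,2]>a)&(P[:,2]<b); print(a,m.sum(),P[m].mean(0).round(4))
E
```

```text
t 34.15 tcp [ 0.5392 -0.1129  0.2571] yaw -8.43 tilt 0.02 q [-0.39  0.    1.87 -0.    1.27 -0.24] F [ 0.68  0.34 -0.37] M [-0.01  0.01 -0.  ] open 0.998 0.0
0.085 7 [ 0.5306 -0.0992  0.0984]
0.11 10 [ 0.5263 -0.0991  0.1238]
0.146 77 [ 0.5194 -0.1101  0.1531]
```

View pics/s4.png

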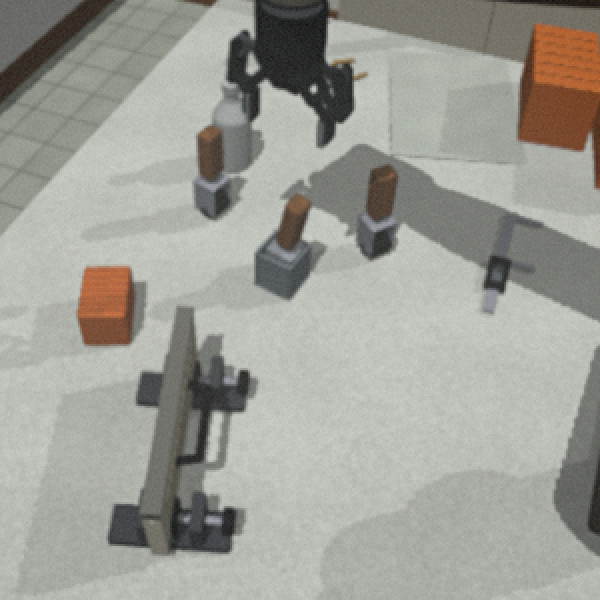

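The roller is back in its box at (283,255). It leans on the box walls by about 0.18 rad, the most its play allows, against a limit of 0.25. Its lowest point is then about 7 mm off the middle, against a limit of 12. The sample, caliper and bottle are where they were. I check that it is at rest, then hand in.

Run:
```python
from h import *
def top():
    d=snap('side'); uv,P=cloud(d); hsv=cv2.cvtColor(d['color'],cv2.COLOR_RGB2HSV)[uv[:,1],uv[:,0]]
    h=(hsv[:,1]>90)&(abs(P[:,:2]-[.53,-.112])<.04).all(1)&(P[:,2]>.146); return P[h].mean(0)
a=top(); [top() for _ in range(6)]; b=top()
print(a.round(4),b.round(4))
off=np.linalg.norm(b[:2]-[.5398,-.1163]); print('lean about',off/.135)
if np.linalg.norm(b-a)<.002 and off<.028: print(sign_off())
```

```text
[ 0.519  -0.1111  0.1593] [ 0.5195 -0.1111  0.1651]
lean about 0.1550091336279651
```

The x and y readings agree to 0.5 mm. Only the height differs, because my mask had no upper height limit and probably caught gripper pixels. The roller is at rest, so I hand in.

```bash
python3 -c "
from plant import *
print(sign_off())"
```

```text
the job is handed in; nothing more can be done
None
```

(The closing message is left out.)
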